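# Push a stain-wet offcut through the self-closing flap of the waste box

### The arm

A 7-joint arm with a two-finger parallel gripper is mounted at the origin on the work surface. World frame = base frame: x ahead of the robot, y to its left, z up, the work surface at z = 0. Lengths are in mm, angles in rad, forces in N, time in s.
With the tool pointing down it reaches from about 400 to 875 mm from the base axis. Payload 4.4 kg.
Tool frame: the origin (TCP) lies midway between the tips of the shut fingers; the grasp point (between the pads) lies 19 mm behind it; z points along the fingers, y is the line along which they close (so a half turn about z gives the same grasp; the last joint's range is limited). The gripper opens to 85 mm and grips with 20 to 120 N. Pads are 22 mm wide; open, the fingers measure 114 mm over their backs; the gripper's body (76 mm by 85 mm) begins 54 mm behind the grasp point. The pads swing forward as they close: fully open they stand 13 mm farther back than shut.
Start: joints at [-1.395, 0.628, 0.038, 1.517, -0.027, 0.996, -0.02], TCP at [155.618, 631.111, 231.313] pointing down, gripper open.
Joint ranges: [-3.06, 3.06], [-0.37, 2.12], [-1.25, 1.32], [0.18, 2.47], [-1.1, 4.24], [0.23, 1.98], [-2.94, 2.94]. Speed limits (rad/s): [2.57, 2.57, 3.14, 3.14, 3.14, 3.14, 3.14].

### API

Orientations are given as [roll, pitch, yaw] about the fixed x, y, z axes, in that order (R = Rz(yaw) Ry(pitch) Rx(roll)).
In Python, from cell import ctrl, get_image, get_calibration gives the robot as it stands.
- The arm moves only by the shell command python3 -m creep 'ROWS'. ROWS is JSON, a list of rows, each an object of numbers: "dx", "dy", "dz": the shift along the world's x, y, z normalised to -1 to 1, where 1 is 0.4 m; "rx", "ry", "rz": the turn, a rotation vector about the world's x, y, z normalised to -1 to 1, where 1 is 2 pi rad; "grip": the closure, from -1 (fully open) to 1 (shut). A call has exactly 5 rows; each row is the pose to reach, as a shift and turn from the pose commanded when the call began, turning the shorter way round; what a row does not reach only later rows make up. A row lasts 1/8 s, in which the tool goes at most 62.5 mm and 10.7 degrees, less where a joint would pass 70% of its speed; a pose out of reach is approached as far as the arm can. A call with a number of a shift or a turn outside -1 to 1 is refused whole. A call with a gripper value outside its range is refused whole. The fingers move at their own pace and stop on an object; the grip force is fixed at half the most. Time passes only in rows, so rows that repeat a pose let the fingers close, or fill a call up. It gives the time, the measured TCP pose, the force, the opening and the grip force at its end, in the units of the state.
- ctrl.read_state(): the state, without advancing time (a new reading comes with each control period).
- get_image(name): name is "scene" or "top"; returns the picture (420x560x3 uint8, red, green, blue); there is no depth.
- get_calibration(name): a dict with "mtx" (3x3 intrinsics, pixels), "world_from_camera" (4x4, takes a point from camera to world coordinates). Camera axes: x right, y down, z forward; pixel columns grow to the right and rows downward; lengths in mm; the calibration is good to about 2 mm. A picture is of the moment at which its call begins. get_calibration takes no time and is no camera call.
- ctrl.finish_job(): hands the job in; it is judged then, once.
The state is a dict: "clock": time; "qpos": joint angles; "qd": joint speeds; "tau": joint torques, N m; "eef_pos": TCP position; "tool_rot": TCP orientation; "force": force on the tool from outside, world axes, zero at the start; "torque": the same for the moment, N m; "width": finger opening in mm; "gripper_force": force on a finger pad.
Only numpy, scipy, OpenCV 4.12 (cv2) and the standard library are available. Lean on these libraries where they do the work, as an engineer would, in place of code of your own. Each camera call takes 0.05 s, during which the arm holds its last target. There are 200 camera calls.

### The job

The small offcut on the loading ledge of the red waste box is wet with stain: without picking it up, push the box's yellow self-closing flap well down with one finger while the offcut is still on the ledge, and with the other finger push the offcut off the ledge so that it drops past the held-open flap into the box. Do not slide the offcut out onto a closed flap. Then take the hand away so that the flap shuts over it, and leave the tins, the pot and the bottle on the bench alone.

Things in the scene. Friction and masses are not known exactly. Their poses are not given: they have to be found in the camera images.
- bin: red sheet-metal waste box with yellow labels, fixed to the bench, hollow: 210 mm long (its x, from -100 to +110 mm), 104 mm wide (its y, centred), top 160 mm above the bench, walls and floor 6 mm thick. Origin: on the bench under the middle of its width. Its x axis points roughly away from the robot (turned up to 0.4 rad). On top: the flap on the robot's side, the ledge on the far side.
- flap (a joint): yellow flap 98 mm long (box x), 86 wide, 4 thick, black stripe along its free edge; top 1 mm below the ledge when shut. Hinged at its end nearer the robot; the free edge, next to the ledge, swings down into the box. 0 = shut (level), grows as it opens, up to 1.35 rad. A spring shuts it: 0.15 N m shut, 0.25 N m at 1 rad (about 1.2 N at the free edge starts it); the offcut alone does not open it.
- deck_edge (a point): middle of the edge, towards the flap, of the flat steel loading ledge (box x = +10 mm, z = 160 mm): the offcut must drop over it. The ledge runs from here 100 mm along box +x, 5 mm thick. A rail 10 mm high runs along each side of it, 96 mm apart; no rail at its far end or at the flap.
- flap_hinge (a point): middle of the flap's hinge line, at ledge height (box x = -90 mm, z = 160 mm). The opening that the flap covers is 92 mm wide and reaches from here 100 mm along box +x to the ledge's edge.
- offcut: loose brown stained wooden offcut, about 30 g, lying on the ledge: 36 mm (its x) by 44 mm (its y) by 20 mm high. Origin: centre of its underside. Its x axis lies within 0.25 rad of the box's x; it starts with its centre 20 to 35 mm from the ledge's edge and within 10 mm of the box's centre line.
- stain_tin: loose closed tin with green band, 74 mm diameter, 87 mm high, standing on the bench; origin centre of underside. Leave alone.
- varnish_tin: loose closed tin with blue band, 74 mm diameter, 87 mm high, standing on the bench; origin centre of underside. Leave alone.
- hex_pot: loose pale hexagonal pot, 66 mm across flats, 75 mm high, on the bench; origin centre of underside. Leave alone.
- glue_bottle: loose white bottle with green label and red cap, 54 mm diameter, 140 mm high, on the bench; origin centre of underside. Leave alone.
Not all that is in view belongs to the job. Several things have the shape of the offcut; the one meant has the colours described above.

How it is judged:
By the outcome, as a careful person would: the job done as asked, in the order asked, and still so for the second after the job is handed in, with the robot touching nothing.
It also fails if it takes over 32 s, if anything falls off the work surface, if the arm or the gripper's body presses on something with over 40 N, if the wrist force passes 120 N, or if a joint passes its speed limit or range.

## Working session

There is one attempt and no reset: what is moved stays moved. The work goes in short steps, Python scripts to look and compute and a shell command to move; the robot and the scene stay as the last step left them, time stands still between calls to the robot, and variables do not carry over. Pictures are saved under pics/ and viewed, at most 10 in all, crops included, and the job is handed in when it is done.

```bash
mkdir -p pics; ls; python3 - <<'E'
from cell import ctrl,get_image,get_calibration
import cv2,numpy as np
for n in("scene","top"):
    im=get_image(n); cv2.imwrite(f"pics/{n}0.png",im[:,:,::-1])
    c=get_calibration(n); print(n,np.round(c["mtx"],1).tolist(),np.round(c["world_from_camera"],3).tolist())
s=ctrl.read_state(); print({k:np.round(v,3).tolist() for k,v in s.items()})
E
```

```text
pics
scene [[461.3, 0.0, 288.8], [0.0, 461.3, 209.9], [0.0, 0.0, 1.0]] [[0.46, 0.674, -0.578, 1091.987], [0.888, -0.338, 0.312, -292.395], [0.015, -0.657, -0.754, 827.718], [0.0, 0.0, 0.0, 1.0]]
top [[431.8, 0.0, 282.7], [0.0, 431.8, 220.0], [0.0, 0.0, 1.0]] [[-0.003, -0.997, 0.08, 486.865], [-1.0, 0.004, 0.014, 5.023], [-0.014, -0.079, -0.997, 1211.1], [0.0, 0.0, 0.0, 1.0]]
{'clock': 0.1, 'qpos': [-1.395, 0.629, 0.038, 1.518, -0.027, 0.996, -0.02], 'qd': [0.001, -0.002, 0.0, -0.004, 0.001, 0.001, -0.0], 'tau': [0.003, -56.454, 1.231, -19.398, 0.012, 0.005, -0.0], 'eef_pos': [155.465, 630.569, 230.504], 'tool_rot': [-3.14, 0.0, 2.9], 'force': [0.256, 0.032, -0.08], 'torque': [-0.04, -0.005, -0.001], 'gripper_force': 0.0, 'width': 85.152}
```

View pics/scene0.png

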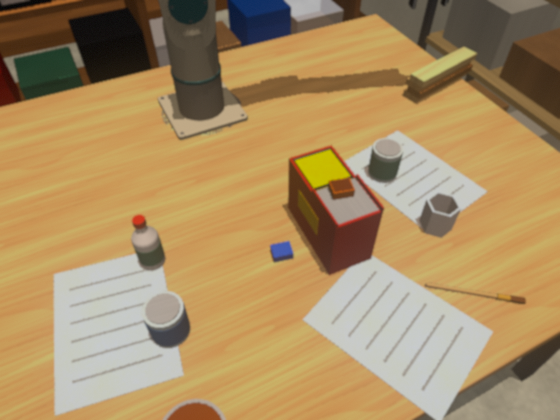

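View pics/top0.png

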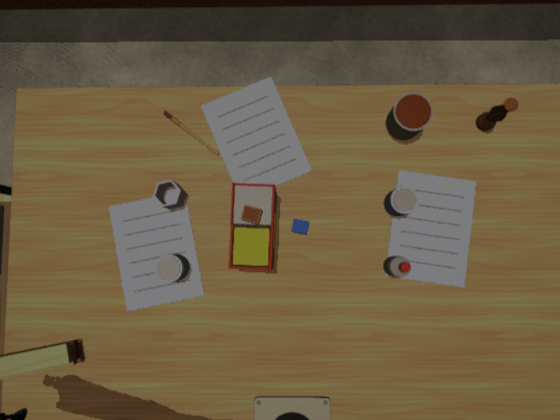

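The scene view shows the box with the yellow flap at about (322,168) and the brown block on the ledge at (342,187). The top view shows the same block at (251,214) and the flap at (251,246). Two things are offcut-shaped: the brown block on the ledge, and a blue block on the bench (scene (282,250), top (300,227)). The brown one fits the description. I'll confirm it in an enlarged crop.

```bash
python3 - <<'E'
import cv2,numpy as np
a=cv2.imread("pics/scene0.png")[140:275,280:390]; b=cv2.imread("pics/top0.png")[175:280,215:290]
a=cv2.resize(a,None,fx=4.4,fy=4.4,interpolation=cv2.INTER_CUBIC)[:590]; b=cv2.resize(b,None,fx=4.2,fy=4.2,interpolation=cv2.INTER_CUBIC)
c=np.zeros((594,800,3),np.uint8); c[:a.shape[0],:a.shape[1]]=a; c[:b.shape[0],484:484+b.shape[1]]=b
cv2.imwrite("pics/crop0.png",c)
E
```

```text
(no output)
```

View pics/crop0.png

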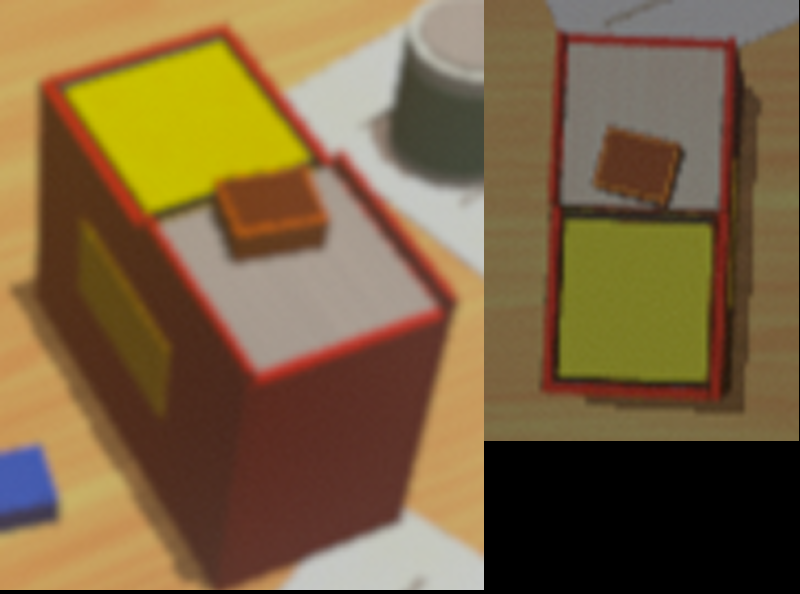

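The crop confirms it: the brown stained block sits on the ledge, its top face in the top view spanning about crop (596–681, 127–207), and the blue one is on the bench. Next I triangulate the box corners and the offcut.

```bash
cat > h.py <<'E'
import numpy as np,cv2
from cell import get_calibration
K={n:get_calibration(n) for n in("scene","top")}
def P(n):
    T=np.linalg.inv(K[n]["world_from_camera"]); return K[n]["mtx"]@T[:3]
def tri(s,t):
    X=cv2.triangulatePoints(P("scene"),P("top"),np.array(s,float).reshape(2,1),np.array(t,float).reshape(2,1)); return (X[:3]/X[3]).ravel()
def ray(n,p,z):
    c=K[n]; d=c["world_from_camera"][:3,:3]@np.linalg.solve(c["mtx"],[*p,1]); o=c["world_from_camera"][:3,3]; return o+d*(z-o[2])/d[2]
def proj(n,X): u=P(n)@[*X,1]; return u[:2]/u[2]
S=lambda u,v:(280+u/4.4,140+v/4.4)
T=lambda u,v:(215+(u-484)/4.2,175+v/4.2)
E
python3 - <<'E'
from h import *
from scipy.optimize import least_squares
c={"hinge-y":((42,85),(718,398),160),"hinge+y":((225,28),(545,390),160),"far-y":((258,382),(735,42),165),"far+y":((452,303),(560,37),165),"edge-y":((150,216),(722,214),160),"edge+y":((328,163),(557,208),160),
"o1":((217,185),(681,147),180),"o2":((312,168),(609,128),180),"o1":((217,185),(666,207),180),"o2":((312,168),(596,190),180),"o3":((327,215),(609,128),180),"o4":((240,237),(681,147),180)}
for k,(s,t,z) in c.items():
    print(k,tri(S(*s),T(*t)).round(),ray("scene",S(*s),z).round(),ray("top",T(*t),z).round())
def fit(pts,x0):
    f=lambda p:np.concatenate([proj(n,[p[0]+np.cos(p[2])*a-np.sin(p[2])*b,p[1]+np.sin(p[2])*a+np.cos(p[2])*b,z])-q for n,q,a,b,z in pts])
    r=least_squares(f,x0,loss="soft_l1"); print(r.x.round(3),np.abs(r.fun).max().round(2),r.fun.round(1)); return r.x
b=[]
for k,a,y,z in(("hinge-y",-100,-52,160),("hinge+y",-100,52,160),("far-y",110,-52,170),("far+y",110,52,170)):
    b+=[("scene",S(*c[k][0]),a,y,z),("top",T(*c[k][1]),a,y,z)]
bx=fit(b,[550,50,0])
o=[]
for k,a,y in(("o1",-18,-22),("o2",-18,22),("o3",18,22),("o4",18,-22)):
    o+=[("scene",S(*c[k][0]),a,y,180),("top",T(*c[k][1]),a,y,180)]
ob=fit(o,[600,50,0])
R=np.array([[np.cos(bx[2]),np.sin(bx[2])],[-np.sin(bx[2]),np.cos(bx[2])]])
print("offcut in box",(R@(ob[:2]-bx[:2])).round(1),ob[2]-bx[2])
for x in(-90,10,110):print(x,(bx[:2]+R.T@[x,0]).round(1))
E
```

```text
hinge-y [451.  51. 157.] [454.  50. 160.] [450.  49. 160.]
hinge+y [456. 151. 158.] [458. 151. 160.] [455. 149. 160.]
far-y [659.  43. 163.] [662.  45. 165.] [656.  39. 165.]
far+y [661. 143. 164.] [662. 144. 165.] [660. 141. 165.]
edge-y [557.  49. 166.] [554.  54. 160.] [556.  47. 160.]
edge+y [561. 144. 161.] [561. 145. 160.] [560. 143. 160.]
o1 [561.  81. 175.] [566.  80. 180.] [559.  78. 180.]
o2 [572. 122. 177.] [576. 124. 180.] [569. 118. 180.]
o3 [605. 112. 182.] [604. 114. 180.] [605. 111. 180.]
o4 [595.  72. 177.] [598.  73. 180.] [593.  69. 180.]
[ 5.53103e+02  9.53200e+01 -4.60000e-02] 3.19 [-1.7 -0.6  0.5 -0.3 -0.1 -0.7 -1.1 -0.3 -3.2 -1.   0.2 -2.   0.8 -0.3
 -0.7 -2.6]
[ 5.83666e+02  9.59290e+01 -2.28000e-01] 2.52 [-2.  -1.4 -0.2 -0.8 -2.5 -1.3 -1.4 -0.8  0.2  0.8 -1.1 -0.6 -1.6 -0.3
 -0.4 -1.1]
offcut in box [30.5  2. ] -0.1812159055676222
-90 [463.2  99.5]
10 [563.1  94.9]
110 [663.   90.2]
```

Triangulated heights agree with the text (rim about 160, offcut top about 178). Box origin is about (552,96) with yaw about −0.043. The offcut centre is about (583,96), 20–22 mm from the edge.

Plan: line the finger axis up with the box's x axis and tilt the hand 30°. The robot-side finger then presses the flap down while the far finger stands behind the offcut. Then I slide the hand toward the robot.

```bash
python3 -m creep '[{"dx":0.4,"dy":-0.5,"dz":0.1,"rz":-0.125,"grip":-1},{"dx":0.4,"dy":-0.5,"dz":0.1,"rz":-0.125,"grip":-1},{"dx":0.4,"dy":-0.5,"dz":0.1,"rz":-0.125,"grip":-1},{"dx":0.4,"dy":-0.5,"dz":0.1,"rz":-0.125,"grip":-1},{"dx":0.4,"dy":-0.5,"dz":0.1,"rz":-0.125,"grip":-1}]'
python3 -m creep '[{"dx":0.4,"dy":-0.5,"rz":-0.093,"grip":-1},{"dx":0.4,"dy":-0.5,"rz":-0.093,"grip":-1},{"dx":0.4,"dy":-0.5,"rz":-0.093,"grip":-1},{"dx":0.4,"dy":-0.5,"rz":-0.093,"grip":-1},{"dx":0.4,"dy":-0.5,"rz":-0.093,"grip":-1}]'
```

```text
$[0]: bad value
$[0]: bad value
```

```bash
python3 -m creep '[{"dx":0.4,"dy":-0.5,"dz":0.1,"rx":0,"ry":0,"rz":-0.125,"grip":-1},{"dx":0.4,"dy":-0.5,"dz":0.1,"rx":0,"ry":0,"rz":-0.125,"grip":-1},{"dx":0.4,"dy":-0.5,"dz":0.1,"rx":0,"ry":0,"rz":-0.125,"grip":-1},{"dx":0.4,"dy":-0.5,"dz":0.1,"rx":0,"ry":0,"rz":-0.125,"grip":-1},{"dx":0.4,"dy":-0.5,"dz":0.1,"rx":0,"ry":0,"rz":-0.125,"grip":-1}]'
```

```text
clock: 0.72
eef_pos: [319.4, 426.8, 272.1]
tool_rot: [3.14, 0.002, 2.104]
force: [-0.1, 0.4, -0.5]
width: 85.4
gripper_force: 0.0
```

```bash
python3 -m creep '[{"dx":0.4,"dy":-0.5,"dz":0,"rx":0,"ry":0,"rz":-0.093,"grip":-1},{"dx":0.4,"dy":-0.5,"dz":0,"rx":0,"ry":0,"rz":-0.093,"grip":-1},{"dx":0.4,"dy":-0.5,"dz":0,"rx":0,"ry":0,"rz":-0.093,"grip":-1},{"dx":0.4,"dy":-0.5,"dz":0,"rx":0,"ry":0,"rz":-0.093,"grip":-1},{"dx":0.4,"dy":-0.5,"dz":0,"rx":0,"ry":0,"rz":-0.093,"grip":-1}]'
python3 -m creep '[{"dx":0.28,"dy":-0.33,"dz":0,"rx":-0.0036,"ry":-0.083,"rz":0,"grip":-1},{"dx":0.28,"dy":-0.33,"dz":0,"rx":-0.0036,"ry":-0.083,"rz":0,"grip":-1},{"dx":0.28,"dy":-0.33,"dz":0,"rx":-0.0036,"ry":-0.083,"rz":0,"grip":-1},{"dx":0.28,"dy":-0.33,"dz":0,"rx":-0.0036,"ry":-0.083,"rz":0,"grip":-1},{"dx":0.28,"dy":-0.33,"dz":0,"rx":-0.0036,"ry":-0.083,"rz":0,"grip":-1}]'
```

```text
clock: 1.35
eef_pos: [478.3, 226.7, 271.3]
tool_rot: [3.14, 0.002, 1.523]
force: [-0.6, 0.1, -0.1]
width: 85.8
gripper_force: 0.0
clock: 1.98
eef_pos: [586.3, 99.7, 270.2]
tool_rot: [2.622, 0.001, 1.529]
force: [-0.2, 0.4, -0.2]
width: 85.2
gripper_force: 0.0
```

```bash
python3 - <<'E'
from cell import ctrl,get_image
import cv2,numpy as np
a=cv2.resize(get_image("scene")[60:280,240:420],None,fx=2.2,fy=2.2,interpolation=cv2.INTER_CUBIC);b=cv2.resize(get_image("top")[160:340,195:325],None,fx=3,fy=3,interpolation=cv2.INTER_CUBIC)
c=np.zeros((590,800,3),np.uint8); c[:a.shape[0],:a.shape[1]]=a; c[:b.shape[0],400:400+b.shape[1]]=b
cv2.imwrite("pics/c1.png",c[:,:,::-1])
s=ctrl.read_state(); print(s["eef_pos"],s["tool_rot"])
E
```

```text
[587.73839105 101.31799807 271.20926683] [2.61960096e+00 8.05194157e-04 1.53272866e+00]
```

View pics/c1.png

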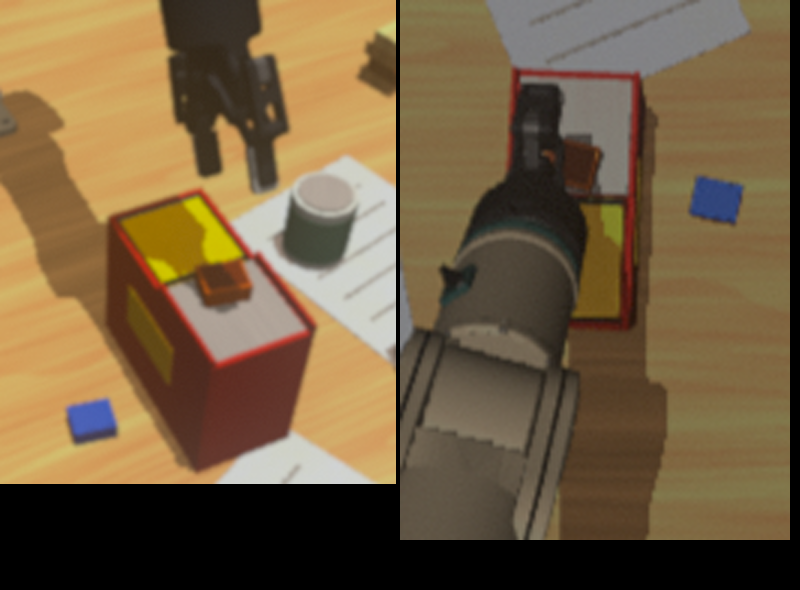

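The scene crop shows the hand tilted, with the robot-side finger tip at crop (207,175) and the far one at (262,190). The offcut on the ledge is untouched. I'll check that the tips project where my model says.

```bash
python3 - <<'E'
from h import *
from scipy.spatial.transform import Rotation as R
from cell import ctrl
s=ctrl.read_state();M=R.from_euler("xyz",s["tool_rot"]).as_matrix();t=s["eef_pos"];print(t.round(1))
for y in(-57,-42.5,42.5,57):
  for z in(-13,0):
    X=t+M@[0,y,z]; p=proj("scene",X); print(y,z,X.round(),((p-[240,60])*2.2).round(),((proj("top",X)-[195,160])*3+[400,0]).round())
E
```

```text
[587.7 101.3 271.2]
-57 -13 [532. 103. 254.] [206. 174.] [549. 223.]
-57 0 [538. 103. 243.] [209. 189.] [550. 215.]
-42.5 -13 [544. 103. 261.] [214. 177.] [548. 205.]
-42.5 0 [551. 103. 250.] [217. 191.] [550. 197.]
42.5 -13 [618. 100. 304.] [265. 191.] [546.  98.]
42.5 0 [625. 100. 292.] [268. 207.] [548.  91.]
57 -13 [631. 100. 311.] [275. 194.] [546.  78.]
57 0 [637.  99. 300.] [277. 210.] [548.  72.]
```

```bash
python3 -m creep '[{"dx":0,"dy":-0.0125,"dz":-0.1,"rx":0,"ry":0,"rz":0,"grip":-1},{"dx":0,"dy":-0.0125,"dz":-0.2,"rx":0,"ry":0,"rz":0,"grip":-1},{"dx":0,"dy":-0.0125,"dz":-0.25,"rx":0,"ry":0,"rz":0,"grip":-1},{"dx":0,"dy":-0.0125,"dz":-0.25,"rx":0,"ry":0,"rz":0,"grip":-1},{"dx":0,"dy":-0.0125,"dz":-0.25,"rx":0,"ry":0,"rz":0,"grip":-1}]'
python3 -m creep '[{"dx":0,"dy":0,"dz":-0.02,"rx":0,"ry":0,"rz":0,"grip":-1},{"dx":0,"dy":0,"dz":-0.04,"rx":0,"ry":0,"rz":0,"grip":-1},{"dx":0,"dy":0,"dz":-0.06,"rx":0,"ry":0,"rz":0,"grip":-1},{"dx":0,"dy":0,"dz":-0.08,"rx":0,"ry":0,"rz":0,"grip":-1},{"dx":0,"dy":0,"dz":-0.08,"rx":0,"ry":0,"rz":0,"grip":-1}]'
python3 - <<'E'
from cell import ctrl,get_image
import cv2,numpy as np
a=cv2.resize(get_image("scene")[90:270,260:400],None,fx=3.3,fy=3.3,interpolation=cv2.INTER_CUBIC)
cv2.imwrite("pics/c2.png",a[:,:,::-1])
for i in range(3): get_image("top"); s=ctrl.read_state(); print(s["eef_pos"].round(1),s["tool_rot"].round(3),s["force"].round(1))
E
```

```text
clock: 2.7
eef_pos: [601.1, 101.1, 202.2]
tool_rot: [2.671, 0.012, 1.52]
force: [-1.0, -0.3, 0.5]
width: 85.4
gripper_force: 0.0
clock: 3.32
eef_pos: [606.4, 103.9, 180.6]
tool_rot: [2.696, 0.021, 1.52]
force: [-1.0, -0.1, 0.7]
width: 85.9
gripper_force: 0.0
[606.4 103.7 181. ] [2.696 0.021 1.519] [0.1 0.3 0.1]
[606.4 103.7 181.1] [2.696 0.021 1.519] [-0.6  0.1  0.6]
[606.4 103.8 181.2] [2.695 0.021 1.519] [-0.4 -0.7  0.6]
```

View pics/c2.png

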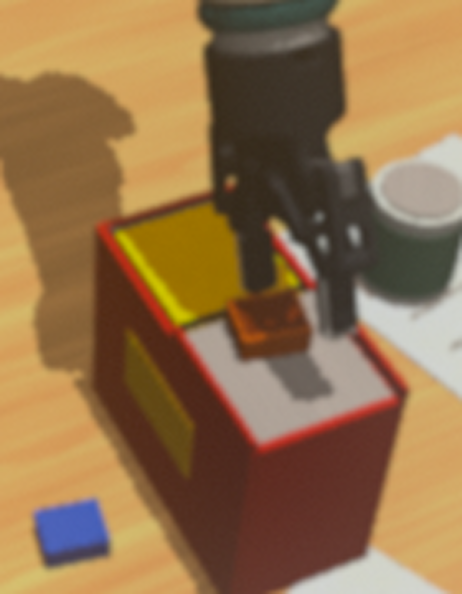

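The view shows the hand above the box and the near finger tip not yet on the flap, at crop (257,285). The pose came out short of the command and a joint is at its limit, so I'll look at the joints.

```bash
python3 - <<'E'
from cell import ctrl
s=ctrl.read_state();print(s["qpos"].round(3),s["clock"])
E
```

```text
[-0.76   0.602  0.669  2.101 -1.099  0.233  0.734] 3.525
```

```bash
cat > k.py <<'E'
import numpy as np,itertools
from scipy.spatial.transform import Rotation as R
from scipy.optimize import least_squares
A=([-1.395,.629,.038,1.518,-.027,.996,-.02],[155.465,630.569,230.504],[-3.14,0,2.9])
B=([-.76,.602,.669,2.101,-1.099,.233,.734],[606.4,103.75,181.1],[2.6955,.021,1.519])
def frames(q,psi,s):
    M=R.from_euler("z",psi); out=[]
    for i in range(7):
        M=M*R.from_euler("zyzyzyz"[i],s[i]*q[i]); out.append(M.as_matrix())
    return out
if __name__=="__main__":
  res=[]
  for s in itertools.product((1,-1),repeat=4):
    sg=[s[0],1,s[1],1,s[2],1,s[3]]
    for off in (0,np.pi):
        def f(p):
            r=[]
            for q,t,e in(A,B):
                M=frames(q,p[0],sg)[-1]@R.from_euler("z",p[1]).as_matrix(); r.append((R.from_matrix(M).inv()*R.from_euler("xyz",e)).as_rotvec())
            return np.concatenate(r)
        for p0 in(0,1.5,3,-1.5):
            o=least_squares(f,[p0,0.]); res.append((o.cost,sg,o.x.round(3)))
  res.sort(key=lambda r:r[0])
  for r in res[:8:2]: print(r)
  s,(psi,_)=res[0][1],res[0][2]
  # p = h*z + ox*F1x + a*F2 z + e*F2x.. least squares on lengths
  for cols in ("h a b c","h a b c sh"):
    Ls=[];y=[]
    for q,t,e in(A,B):
        F=frames(q,psi,s); c=[np.array([0,0,1.]),F[2][:,2],F[4][:,2],F[6][:,2]]
        if "sh" in cols:c.append(F[0][:,0])
        Ls.append(np.array(c).T);y.append(t)
    x,rr,_,_=np.linalg.lstsq(np.vstack(Ls),np.concatenate(y),rcond=None); print(cols,x.round(1),(np.vstack(Ls)@x-np.concatenate(y)).round(1))
E
python3 k.py
```

```text
(np.float64(4.2872981560309484e-07), [-1, 1, -1, 1, -1, 1, -1], array([6.283, 1.571]))
(np.float64(4.28729815603457e-07), [-1, 1, -1, 1, -1, 1, -1], array([-0.   ,  1.571]))
(np.float64(4.287298157618866e-07), [-1, 1, -1, 1, -1, 1, -1], array([-0.   ,  1.571]))
(np.float64(4.287298161464431e-07), [-1, 1, -1, 1, -1, 1, -1], array([-0.   ,  1.571]))
h a b c [419.5 517.9 409.  380.3] [-27.    3.9   4.9   1.1   0.4  -4.9]
h a b c sh [ 117.5  893.9  404.5  388.7 -215.8] [-26.9   5.4   0.9   0.1  -1.   -0.9]
```

```bash
cat > log.py <<'E'
from cell import ctrl
import json
s=ctrl.read_state(); r=[s["qpos"].tolist(),s["eef_pos"].tolist(),s["tool_rot"].tolist()]; open("log.jsonl","a").write(json.dumps(r)+"\n"); print(s["qpos"].round(3))
E
python3 -m creep '[{"dx":0,"dy":0,"dz":0.15,"rx":0,"ry":0,"rz":0,"grip":-1},{"dx":0,"dy":0,"dz":0.3,"rx":0,"ry":0,"rz":0,"grip":-1},{"dx":0,"dy":0,"dz":0.45,"rx":0,"ry":0,"rz":0,"grip":-1},{"dx":0,"dy":0,"dz":0.45,"rx":0,"ry":0,"rz":0,"grip":-1},{"dx":0,"dy":0,"dz":0.45,"rx":0,"ry":0,"rz":0,"grip":-1}]'; python3 log.py
python3 -m creep '[{"dx":0,"dy":0,"dz":0,"rx":0,"ry":0.04,"rz":0.08,"grip":-1},{"dx":0,"dy":0,"dz":0,"rx":0.02,"ry":0.083,"rz":0.1,"grip":-1},{"dx":0,"dy":0,"dz":0,"rx":0.05,"ry":0.083,"rz":0.1,"grip":-1},{"dx":0,"dy":0,"dz":0,"rx":0.05,"ry":0.083,"rz":0.1,"grip":-1},{"dx":0,"dy":0,"dz":0,"rx":0.05,"ry":0.083,"rz":0.1,"grip":-1}]'; python3 log.py
python3 -m creep '[{"dx":0,"dy":0.2,"dz":0,"rx":-0.02,"ry":0.02,"rz":-0.05,"grip":-1},{"dx":0,"dy":0.2,"dz":0,"rx":-0.08,"ry":0.04,"rz":-0.1,"grip":-1},{"dx":0,"dy":0.2,"dz":0,"rx":-0.08,"ry":0.04,"rz":-0.1,"grip":-1},{"dx":0,"dy":0.2,"dz":0,"rx":-0.08,"ry":0.04,"rz":-0.1,"grip":-1},{"dx":0,"dy":0.2,"dz":0,"rx":-0.08,"ry":0.04,"rz":-0.1,"grip":-1}]'; python3 log.py
```

```text
clock: 4.15
eef_pos: [605.6, 104.5, 360.3]
tool_rot: [2.697, 0.02, 1.52]
force: [0.7, -0.6, 0.1]
width: 85.2
gripper_force: 0.0
[-1.135  0.509  1.259  1.879 -0.68   0.722  0.362]
clock: 4.78
eef_pos: [606.2, 102.8, 360.0]
tool_rot: [3.132, -0.411, 2.082]
force: [1.2, 0.6, -0.3]
width: 85.5
gripper_force: 0.0
[-0.393  0.68   0.75   1.322 -0.728  1.627  0.896]
clock: 5.4
eef_pos: [605.9, 185.1, 358.6]
tool_rot: [-2.825, 0.052, 1.376]
force: [0.1, 0.4, -0.1]
width: 85.3
gripper_force: 0.0
[-0.665  0.86   0.984  1.068 -0.646  1.836 -0.044]
```

```bash
cat > fit.py <<'E'
from k import *
import json
D=[A,B]+[json.loads(l) for l in open("log.jsonl")]
s=[-1,1,-1,1,-1,1,-1]
def cols(q):
    F=frames(q,0,s)
    return np.array([[0,0,1.],F[0][:,0],F[1][:,1],F[2][:,2],F[2][:,0],F[3][:,0],F[3][:,1],F[4][:,2],F[5][:,0],F[6][:,2]]).T
L=np.vstack([cols(d[0]) for d in D]);y=np.concatenate([d[1] for d in D])
x=np.linalg.lstsq(np.vstack([L,.05*np.eye(10)]),np.r_[y,np.zeros(10)],rcond=None)[0]
if __name__=="__main__":
    print(x.round(1));print((L@x-y).round(1))
E
python3 fit.py
```

```text
[329.6  13.  -12.  518.3   3.9 -19.5 -14.6 372.2  -6.9 326.6]
[-1.4  2.1  3.3  1.2 -1.2 -1.4 -1.7  3.  -0.3  0.9 -5.7 -2.1 -3.7  0.7
 -0.3]
```

```bash
cat > ik.py <<'E'
from fit import *
lo=np.array([-3.06,-.37,-1.25,.18,-1.1,.23,-2.94])+.05;hi=np.array([3.06,2.12,1.32,2.47,4.24,1.98,2.94])-.05
TO=R.from_euler("z",np.pi/2)
def fk(q): return cols(q)@x, R.from_matrix(frames(q,0,s)[-1])*TO
def ik(p,Rt,n=40,seed=0):
    g=np.random.default_rng(seed);best=[]
    for i in range(n):
        def f(q):
            P,M=fk(q); return np.r_[(P-p)/10,(M.inv()*Rt).as_rotvec()*10]
        o=least_squares(f,g.uniform(lo,hi),bounds=(lo,hi),max_nfev=80); best.append((o.cost,o.x))
    best.sort(key=lambda b:b[0]); return best
def target(xb,z,tilt,flip=0):
    b=-.043; p=np.array([552+xb*np.cos(b),95.7+xb*np.sin(b),z])
    M=R.from_rotvec(np.radians(-tilt)*np.array([np.sin(-b),np.cos(b),0]))*R.from_euler("xyz",[np.pi,0,np.pi/2+b+flip])
    return p,M
if __name__=="__main__":
    for tilt in(15,20,25,30):
        for xb in(37,0):
          for flip in (0,np.pi):
            r=ik(*target(xb,131,tilt,flip),n=24)
            print(tilt,xb,flip>0,r[0][0].round(4),r[0][1].round(2),'|',r[3][0].round(3),r[3][1].round(2))
E
time python3 ik.py
```

```text
15 37 False 0.0 [-0.23  0.59 -0.01  2.03  0.29  0.28 -0.55] | 0.0 [ 0.02  0.62 -0.38  2.02  0.82  0.41 -1.05]
15 37 True 0.0 [-0.71  0.71  0.72  2.03 -1.02  0.46 -2.46] | 0.0 [-0.53  0.63  0.41  2.04 -0.6   0.31 -2.85]
15 0 False 0.0 [-0.6   0.6   0.48  2.13 -0.78  0.28  0.46] | 0.0 [ 0.11  0.6  -0.53  2.11  1.04  0.44 -1.29]
15 0 True 0.0 [-0.05  0.57 -0.3   2.12  0.83  0.33  2.05] | 0.0 [-0.13  0.56 -0.18  2.12  0.68  0.28  2.19]
20 37 False 0.0 [ 0.2   0.66 -0.66  2.08  1.32  0.51 -1.51] | 0.0 [-0.03  0.6  -0.31  2.09  1.13  0.31 -1.37]
20 37 True 0.0 [-0.04  0.59 -0.3   2.09  1.11  0.3   1.79] | 0.0 [-0.07  0.59 -0.26  2.09  1.08  0.28  1.82]
20 0 False 0.0 [-0.06  0.56 -0.3   2.18  1.28  0.28 -1.55] | 0.0 [ 0.33  0.71 -0.89  2.17  1.46  0.66 -1.67]
20 0 True 0.0 [-0.03  0.56 -0.34  2.18  1.3   0.3   1.57] | 0.0 [-0.03  0.56 -0.34  2.18  1.3   0.3   1.57]
25 37 False 0.0 [-0.    0.6  -0.37  2.16  1.61  0.33 -1.85] | 0.0 [ 0.47  0.91 -1.19  2.14  1.65  0.96 -1.74]
25 37 True 0.0 [-0.07  0.59 -0.27  2.16  1.62  0.28  1.27] | 0.0 [-0.07  0.59 -0.28  2.16  1.62  0.28  1.27]
25 0 False 0.0 [-0.08  0.55 -0.29  2.25  1.79  0.3  -2.07] | 0.0 [-0.07  0.55 -0.3   2.25  1.78  0.31 -2.07]
25 0 True 0.0 [ 0.46  0.87 -1.19  2.23  1.68  0.96  1.29] | 0.0 [ 0.41  0.8  -1.08  2.23  1.67  0.84  1.27]
30 37 False 0.0 [ 0.21  0.68 -0.72  2.22  1.86  0.61 -2.07] | 0.0 [ 0.34  0.77 -0.93  2.21  1.82  0.77 -1.98]
30 37 True 0.0 [-0.12  0.59 -0.23  2.22  2.08  0.33  0.79] | 0.0 [-0.11  0.59 -0.24  2.22  2.08  0.33  0.79]
30 0 False 0.0 [ 0.43  0.85 -1.15  2.3   1.83  0.97 -2.02] | 0.0 [-0.04  0.57 -0.38  2.32  2.09  0.44 -2.39]
30 0 True 0.0 [ 0.18  0.64 -0.71  2.31  1.94  0.62  0.94] | 0.0 [-0.22  0.55 -0.13  2.32  2.3   0.33  0.52]
real	3m42.417s
user	3m42.286s
sys	0m0.193s
```

```bash
cat > sim.py <<'E'
from fit import *
LO=np.array([-3.06,-.37,-1.25,.18,-1.1,.23,-2.94]);HI=np.array([3.06,2.12,1.32,2.47,4.24,1.98,2.94])
M0=np.diag([1,1,1])
def fk(q): return cols(q)@x, frames(q,0,s)[-1]
def jac(q):
    p,M=fk(q);J=np.zeros((6,7))
    for i in range(7):
        d=np.array(q);d[i]+=1e-5;P,N=fk(d);J[:3,i]=(P-p)/1e-5/1000;E=(N@M.T-np.eye(3))/1e-5;J[3:,i]=[E[2,1],E[0,2],E[1,0]]
    return J,p,M
REST=np.array([-1.395,.628,.038,1.517,-.027,.996,-.02])
def go(q,dp,rv,mode="pinv",n=25,g=0.,rest=REST):
    q=np.array(q,float);_,p0,Ma=jac(q)
    for i in range(n+10):
        f=min(1,(i+1)/n);tp=p0+np.array(dp)*f;tM=R.from_rotvec(np.array(rv)*f).as_matrix()@Ma
        J,p,M=jac(q);e=np.r_[(tp-p)/1000,R.from_matrix(tM@M.T).as_rotvec()]
        act=np.ones(7,bool)
        for k in range(4):
            Ja=J*act; Ji=Ja.T@np.linalg.inv(Ja@Ja.T+1e-4*np.eye(6)); dq=Ji@e+act*((np.eye(7)-Ji@Ja)@(g*(rest-q)))
            bad=act&((q+dq<LO)|(q+dq>HI))
            if not bad.any():break
            act&=~bad
        q=np.clip(q+dq,LO,HI)
    return q,np.linalg.norm(e)
if __name__=="__main__":
    tr=[(D[1],D[2]),(D[2],D[3]),(D[3],D[4])]
    mid=(LO+HI)/2
    for a,b in tr:
        dp=np.array(b[1])-a[1];rv=(R.from_euler("xyz",b[2])*R.from_euler("xyz",a[2]).inv()).as_rotvec()
        print("true",np.round(b[0],2))
        for g,rest,nm in((0,REST,"pinv"),(.1,mid,"mid"),(.3,mid,"mid3"),(.1,REST,"rest")): print(nm,go(a[0],dp,rv,g=g,rest=rest)[0].round(2))
E
python3 sim.py
```

```text
true [-1.13  0.51  1.26  1.88 -0.68  0.72  0.36]
pinv [-1.11  0.5   1.23  1.88 -0.67  0.71  0.36]
mid [-0.08  0.26 -0.28  1.86  0.42  0.65 -0.67]
mid3 [-0.02  0.27 -0.35  1.86  0.46  0.66 -0.7 ]
rest [-0.78  0.3   0.65  1.88 -0.1   0.59 -0.17]
true [-0.39  0.68  0.75  1.32 -0.73  1.63  0.9 ]
pinv [-0.41  0.68  0.77  1.33 -0.74  1.63  0.89]
mid [ 0.35  0.67 -0.73  1.3   0.02  1.4   0.22]
mid3 [ 0.41  0.7  -0.87  1.3   0.11  1.41  0.15]
rest [-0.13  0.58  0.2   1.32 -0.46  1.48  0.65]
true [-0.66  0.86  0.98  1.07 -0.65  1.84 -0.04]
pinv [-0.65  0.87  0.99  1.06 -0.65  1.84 -0.03]
mid [-0.1   0.74 -0.41  1.04  0.12  1.7  -0.66]
mid3 [-0.08  0.74 -0.45  1.04  0.15  1.7  -0.68]
rest [-0.44  0.73  0.37  1.05 -0.3   1.71 -0.32]
```

```bash
cat > plan.py <<'E'
import sim,numpy as np,sys
from fit import x,D
from scipy.spatial.transform import Rotation as R
from multiprocessing import Pool
def rz(a):c,s=np.cos(a),np.sin(a);return np.array([[c,-s,0],[s,c,0],[0,0,1.]])
def ry(a):c,s=np.cos(a),np.sin(a);return np.array([[c,0,s],[0,1,0],[-s,0,c]])
def fr(q):
    M=np.eye(3);o=[]
    for i in range(7): M=M@(rz(-q[i]) if i%2==0 else ry(q[i]));o.append(M)
    return o
def fk(q):
    F=fr(q);return np.array([[0,0,1.],F[0][:,0],F[1][:,1],F[2][:,2],F[2][:,0],F[3][:,0],F[3][:,1],F[4][:,2],F[5][:,0],F[6][:,2]]).T@x,F[6]
sim.fk=fk
TO=rz(np.pi/2)
def tgt(xb,z,tilt):
    b=-.043;return np.array([552+xb*np.cos(b),95.7+xb*np.sin(b),z]),R.from_rotvec(np.radians(-tilt)*np.array([-np.sin(b),np.cos(b),0])).as_matrix()@R.from_euler("xyz",[np.pi,0,np.pi/2+b]).as_matrix()
def to(q,p,M,n=10):
    P,N=fk(q);rv=R.from_matrix(M@TO.T@N.T).as_rotvec();q2,e=sim.go(q,p-P,rv,n=n);return q2,e,p-P,rv
def mar(q):return np.minimum(q-sim.LO,sim.HI-q).min()
FIN=[tgt(37,270,30),tgt(37,131,30),tgt(-3,131,30)]
def final(q):
    m=9
    for p,M in FIN:
        q,e,_,_=to(q,p,M)
        m=min(m,mar(q)-50*e)
        if m<-.5:break
    return m,q
def trial(seed):
    g=np.random.default_rng(seed);q=np.array(D[-1][0]);W=[]
    for k in range(g.integers(1,4)):
        p=np.array([g.uniform(480,650),g.uniform(-100,250),g.uniform(320,420)])
        M=R.from_euler("xyz",[np.pi+g.uniform(-.9,.9),g.uniform(-.9,.9),1.53+g.uniform(-1.3,1.3)]).as_matrix()
        q,e,dp,rv=to(q,p,M)
        if e>.02 or np.linalg.norm(rv)>1.6:return(-9,)
        W.append((p.round(),R.from_matrix(M).as_euler("xyz").round(3),q.round(2)))
    m,qf=final(q);return m,W,qf.round(2)
if __name__=="__main__":
    with Pool() as P: r=[a for a in P.map(trial,range(int(sys.argv[1])),chunksize=5)]
    r.sort(key=lambda a:-a[0])
    for a in r[:4]:print(a)
E
nproc; time timeout 500 python3 plan.py 1200
```

```text
4
(np.float64(0.15737803402183168), [(array([559., -16., 358.]), array([-2.338, -0.337,  1.072]), array([ 0.18,  0.82,  0.11,  1.1 , -0.51,  1.98, -0.09]))], array([ 0.3 ,  0.71, -0.9 ,  2.31,  1.88,  0.75, -2.12]))
(np.float64(0.1573268249147966), [(array([553., -74., 406.]), array([-2.803, -0.624,  1.756]), array([ 0.28,  0.71,  0.01,  1.07, -0.38,  1.96,  0.55])), (array([577., 218., 379.]), array([-2.504, -0.396,  1.495]), array([-0.18,  0.82,  0.04,  0.96, -0.51,  1.93, -0.13]))], array([ 0.3 ,  0.71, -0.9 ,  2.31,  1.88,  0.75, -2.12]))
(np.float64(0.15607397390182545), [(array([591., 221., 324.]), array([-3.091, -0.678,  0.628]), array([-0.26,  0.28, -0.01,  2.07, -1.05,  0.31, -0.25])), (array([599.,  -5., 402.]), array([-2.605, -0.28 ,  1.131]), array([ 0.11,  0.71,  0.13,  1.03, -0.45,  1.88, -0.16]))], array([ 0.26,  0.69, -0.83,  2.31,  1.9 ,  0.7 , -2.15]))
(np.float64(0.15570473645299499), [(array([632., -15., 418.]), array([-2.922, -0.336,  1.115]), array([-0.27,  0.7 ,  0.96,  1.21, -0.85,  1.76,  0.17])), (array([524., 184., 323.]), array([-2.324,  0.475,  0.654]), array([-0.26,  0.87,  0.32,  1.18, -0.64,  1.98, -1.05]))], array([ 0.25,  0.68, -0.81,  2.31,  1.91,  0.69, -2.16]))
real	0m27.372s
user	1m44.775s
sys	0m0.332s
```

```bash
cat > nxt.py <<'E'
from plan import *
from cell import ctrl
def delta(p,M):
    s=ctrl.read_state(); N=R.from_euler("xyz",s["tool_rot"]).as_matrix()
    d=(p-s["eef_pos"])/400; r=R.from_matrix(M@N.T).as_rotvec()/2/np.pi; print("shift",d.round(4),"turn",r.round(4),"deg",np.degrees(np.linalg.norm(r)*2*np.pi).round(1),"q",s["qpos"].round(2),s["clock"])
E
python3 - <<'E'
from nxt import *
p,M=np.array([559,-16,358]),R.from_euler("xyz",[-2.338,-.337,1.072]).as_matrix()
delta(p,M)
q=np.array(D[-1][0]);q,e,_,_=to(q,p,M);q,e,dp,rv=to(q,*tgt(37,330,30));print(q.round(2),e,(dp/400).round(3),(rv/2/np.pi).round(4));print(final(q))
E
```

```text
shift [-0.1173 -0.5028 -0.0015] turn [ 0.0834  0.0521 -0.0358] deg 37.7 q [-0.66  0.86  0.98  1.07 -0.65  1.84 -0.04] 5.4
[-0.56  0.24  0.34  2.05  0.18  0.37 -0.45] 2.278225142784628e-16 [ 0.075  0.275 -0.07 ] [-0.0997 -0.1891  0.0257]
(np.float64(0.000328524061870769), array([-0.0334913 ,  0.57076795, -0.39134954,  2.32226902,  2.0915768 ,
        0.44553211, -2.39350368]))
```

```bash
sed -i 's/^FIN=.*/FIN=[tgt(37,310,30),tgt(37,250,30),tgt(37,190,30),tgt(37,131,30),tgt(-3,131,30)]/' plan.py; time timeout 500 python3 plan.py 6000
```

```text
(np.float64(0.1560373138373068), [(array([647., 235., 363.]), array([-2.625,  0.136,  0.906]), array([-0.2 ,  0.95, -0.13,  0.63, -0.26,  1.96, -1.05])), (array([512.,  80., 337.]), array([ 2.814, -0.568,  0.435]), array([-0.75,  0.07,  0.41,  2.3 ,  0.93,  0.32, -2.42])), (array([620., -15., 369.]), array([ 2.775, -0.611,  0.795]), array([ 0.89,  0.34, -1.05,  2.04,  0.7 ,  0.28, -1.54]))], array([ 0.26,  0.69, -0.83,  2.31,  1.9 ,  0.7 , -2.15]))
(np.float64(0.15245718117408832), [(array([633., 194., 346.]), array([-2.441,  0.321,  0.669]), array([ 0.08,  1.04, -0.77,  0.71, -0.  ,  1.97, -1.54]))], array([ 0.14,  0.62, -0.65,  2.32,  1.96,  0.58, -2.24]))
(np.float64(0.15142721321851985), [(array([521.,   5., 398.]), array([ 3.056, -0.63 ,  1.227]), array([-0.45,  0.34,  1.04,  1.91, -0.97,  1.31,  0.59])), (array([643., 156., 385.]), array([-2.273,  0.017,  0.789]), array([ 0.21,  1.06, -0.86,  0.68, -0.09,  1.97, -1.26]))], array([ 0.11,  0.61, -0.6 ,  2.32,  1.98,  0.55, -2.27]))
(np.float64(0.15080371038338866), [(array([524., 166., 396.]), array([-2.385, -0.804,  0.259]), array([ 0.96,  0.48, -1.13,  2.11, -1.04,  0.57, -0.15])), (array([514., -94., 413.]), array([-2.313, -0.476,  0.516]), array([ 0.96,  0.69, -0.78,  1.43, -0.39,  1.55, -0.54])), (array([619.,  32., 334.]), array([-2.716,  0.518,  1.709]), array([-0.06,  0.86, -0.58,  1.04,  0.7 ,  1.96, -0.52]))], array([ 0.09,  0.61, -0.57,  2.32,  1.99,  0.54, -2.28]))
real	2m54.381s
user	11m27.284s
sys	0m0.729s
```

```bash
python3 - <<'E'
from nxt import *
delta(np.array([633,194,346]),R.from_euler("xyz",[-2.441,.321,.669]).as_matrix())
E
```

```text
shift [ 0.0677  0.0222 -0.0315] turn [-0.0049  0.0753 -0.1219] deg 51.6 q [-0.66  0.86  0.98  1.07 -0.65  1.84 -0.04] 5.4
```

```bash
python3 -m creep '[{"dx":0.014,"dy":0.004,"dz":-0.006,"rx":-0.001,"ry":0.015,"rz":-0.0245,"grip":-1},{"dx":0.027,"dy":0.009,"dz":-0.012,"rx":-0.002,"ry":0.03,"rz":-0.049,"grip":-1},{"dx":0.041,"dy":0.013,"dz":-0.019,"rx":-0.003,"ry":0.045,"rz":-0.073,"grip":-1},{"dx":0.054,"dy":0.018,"dz":-0.025,"rx":-0.004,"ry":0.06,"rz":-0.0975,"grip":-1},{"dx":0.068,"dy":0.022,"dz":-0.03,"rx":-0.005,"ry":0.075,"rz":-0.122,"grip":-1}]'
python3 - <<'E'
from nxt import *
delta(*tgt(37,310,30))
q=ctrl.read_state()["qpos"]
for F in FIN:
    q,e,_,_=to(q,*F,n=20);print(q.round(2),round(e,4))
E
```

```text
clock: 6.02
eef_pos: [620.7, 192.5, 334.1]
tool_rot: [-2.526, 0.236, 0.906]
force: [-0.3, -0.5, -1.8]
width: 85.8
gripper_force: 0.0
shift [-0.0793 -0.2459 -0.0602] turn [-0.0319 -0.1848  0.1089] deg 78.1 q [-0.14  0.94 -0.13  0.77 -0.26  1.98 -1.02] 6.025
[-0.27  0.25 -0.02  2.07  0.5   0.36 -0.76] 0.0
[-0.24  0.35 -0.06  2.15  0.89  0.24 -1.16] 0.0
[-0.16  0.46 -0.16  2.19  1.61  0.23 -1.88] 0.0
[-0.04  0.6  -0.34  2.22  2.01  0.38 -2.27] 0.0
[-0.02  0.57 -0.41  2.32  2.08  0.45 -2.38] 0.0
```

```bash
python3 - <<'E'
from nxt import *
W=(np.array([633,194,346]),R.from_euler("xyz",[-2.441,.321,.669]).as_matrix())
delta(*W)
q=ctrl.read_state()["qpos"]
for F in [W]+FIN:
    q,e,_,_=to(q,*F,n=20);print(q.round(2),round(e,4))
E
```

```text
shift [0.0308 0.0038 0.0298] turn [-0.0004  0.0188 -0.0415] deg 16.4 q [-0.14  0.94 -0.13  0.77 -0.26  1.98 -1.02] 6.025
[ 0.05  1.04 -0.66  0.69 -0.07  1.98 -1.49] 0.0038
[ 0.22  0.31 -0.66  2.05  0.89  0.51 -1.13] 0.0
[ 0.1   0.38 -0.51  2.13  1.17  0.4  -1.42] 0.0
[ 0.01  0.48 -0.4   2.19  1.59  0.35 -1.85] 0.0
[ 0.06  0.62 -0.48  2.22  1.94  0.46 -2.18] 0.0
[ 0.07  0.6  -0.54  2.32  2.01  0.52 -2.3 ] 0.0
```

Continue to the waypoint, since it gives a clear margin afterwards.

```bash
python3 -m creep '[{"dx":0.01,"dy":0.001,"dz":0.01,"rx":0,"ry":0.006,"rz":-0.014,"grip":-1},{"dx":0.02,"dy":0.002,"dz":0.02,"rx":0,"ry":0.012,"rz":-0.028,"grip":-1},{"dx":0.03,"dy":0.004,"dz":0.03,"rx":0,"ry":0.019,"rz":-0.042,"grip":-1},{"dx":0.03,"dy":0.004,"dz":0.03,"rx":0,"ry":0.019,"rz":-0.042,"grip":-1},{"dx":0.03,"dy":0.004,"dz":0.03,"rx":0,"ry":0.019,"rz":-0.042,"grip":-1}]'
python3 - <<'E'
from nxt import *
delta(*tgt(37,310,30))
q=ctrl.read_state()["qpos"]
for F in FIN:
    q,e,_,_=to(q,*F,n=20);print(q.round(2),round(e,4))
E
```

```text
clock: 6.65
eef_pos: [632.5, 194.8, 347.1]
tool_rot: [-2.442, 0.318, 0.671]
force: [0.5, 0.7, -0.3]
width: 85.7
gripper_force: 0.0
shift [-0.1089 -0.2517 -0.0926] turn [-0.0504 -0.2002  0.1486] deg 91.6 q [ 0.04  1.01 -0.56  0.72 -0.14  1.98 -1.44] 6.65
[ 0.13  0.29 -0.53  2.05  0.81  0.47 -1.06] 0.0
[-0.01  0.36 -0.36  2.13  1.1   0.34 -1.36] 0.0
[-0.13  0.46 -0.2   2.19  1.61  0.25 -1.87] 0.0
[-0.03  0.6  -0.36  2.22  2.    0.39 -2.26] 0.0
[-0.01  0.58 -0.43  2.32  2.07  0.46 -2.37] 0.0
```

```bash
python3 -m creep '[{"dx":-0.011,"dy":-0.025,"dz":-0.009,"rx":-0.005,"ry":-0.02,"rz":0.015,"grip":-1},{"dx":-0.022,"dy":-0.05,"dz":-0.018,"rx":-0.01,"ry":-0.04,"rz":0.03,"grip":-1},{"dx":-0.033,"dy":-0.075,"dz":-0.027,"rx":-0.015,"ry":-0.06,"rz":0.0446,"grip":-1},{"dx":-0.044,"dy":-0.1,"dz":-0.036,"rx":-0.02,"ry":-0.08,"rz":0.0594,"grip":-1},{"dx":-0.054,"dy":-0.126,"dz":-0.046,"rx":-0.025,"ry":-0.1,"rz":0.0743,"grip":-1}]'
python3 - <<'E'
from nxt import *
delta(*tgt(37,310,30))
q=ctrl.read_state()["qpos"]
for F in FIN:
    q,e,_,_=to(q,*F,n=20);print(q.round(2),round(e,4))
E
```

```text
clock: 7.28
eef_pos: [610.8, 145.3, 329.9]
tool_rot: [-3.027, 0.019, 1.057]
force: [0.9, -0.0, 0.8]
width: 85.3
gripper_force: 0.0
shift [-0.0546 -0.1279 -0.0497] turn [-0.0253 -0.0993  0.0733] deg 45.4 q [ 0.08  0.62 -0.59  1.33  0.25  1.36 -1.01] 7.275
[ 0.12  0.29 -0.51  2.05  0.81  0.46 -1.05] 0.0
[-0.02  0.36 -0.34  2.14  1.09  0.33 -1.35] 0.0
[-0.15  0.46 -0.18  2.19  1.61  0.24 -1.88] 0.0
[-0.04  0.6  -0.34  2.22  2.01  0.39 -2.27] 0.0
[-0.02  0.57 -0.42  2.32  2.08  0.46 -2.38] 0.0
```

```bash
python3 -m creep '[{"dx":-0.011,"dy":-0.026,"dz":-0.01,"rx":-0.005,"ry":-0.02,"rz":0.0147,"grip":-1},{"dx":-0.022,"dy":-0.051,"dz":-0.02,"rx":-0.01,"ry":-0.04,"rz":0.0293,"grip":-1},{"dx":-0.033,"dy":-0.077,"dz":-0.03,"rx":-0.015,"ry":-0.06,"rz":0.044,"grip":-1},{"dx":-0.044,"dy":-0.102,"dz":-0.04,"rx":-0.02,"ry":-0.08,"rz":0.0587,"grip":-1},{"dx":-0.055,"dy":-0.128,"dz":-0.05,"rx":-0.0253,"ry":-0.0993,"rz":0.0733,"grip":-1}]'
python3 - <<'E'
from nxt import *
delta(*tgt(37,180,30))
q=ctrl.read_state()["qpos"]
for F in [tgt(37,z,30) for z in(280,250,220,180,131)]+FIN[-1:]:
    q,e,_,_=to(q,*F,n=20);print(q.round(2),round(e,4))
E
```

```text
clock: 7.9
eef_pos: [588.3, 93.9, 310.1]
tool_rot: [2.619, -0.002, 1.528]
force: [1.4, -1.3, -0.0]
width: 85.5
gripper_force: 0.0
shift [ 0.0016  0.0005 -0.3251] turn [-0.0003 -0.0002 -0.    ] deg 0.1 q [ 0.08  0.29 -0.49  2.05  0.82  0.46 -1.08] 7.9
[ 0.04  0.32 -0.42  2.1   0.93  0.4  -1.18] 0.0
[-0.03  0.36 -0.33  2.14  1.08  0.33 -1.34] 0.0
[-0.12  0.4  -0.21  2.17  1.29  0.26 -1.56] 0.0
[-0.15  0.48 -0.18  2.2   1.71  0.25 -1.98] 0.0
[-0.04  0.6  -0.34  2.22  2.01  0.38 -2.27] 0.0
[-0.02  0.57 -0.41  2.32  2.08  0.45 -2.38] 0.0
```

```bash
python3 -m creep '[{"dx":0,"dy":0,"dz":-0.065,"rx":0,"ry":0,"rz":0,"grip":-1},{"dx":0,"dy":0,"dz":-0.13,"rx":0,"ry":0,"rz":0,"grip":-1},{"dx":0,"dy":0,"dz":-0.195,"rx":0,"ry":0,"rz":0,"grip":-1},{"dx":0,"dy":0,"dz":-0.26,"rx":0,"ry":0,"rz":0,"grip":-1},{"dx":0,"dy":0,"dz":-0.325,"rx":0,"ry":0,"rz":0,"grip":-1}]'
python3 - <<'E'
from nxt import *
delta(*tgt(37,133,30))
q=ctrl.read_state()["qpos"]
for F in FIN[-2:]:
    q,e,_,_=to(q,*F,n=20);print(q.round(2),round(e,4))
E
```

```text
clock: 8.52
eef_pos: [588.9, 94.0, 180.6]
tool_rot: [2.623, -0.001, 1.524]
force: [-0.2, -0.5, 0.3]
width: 85.6
gripper_force: 0.0
shift [ 0.0002  0.0003 -0.1189] turn [-0.0002 -0.0007  0.0005] deg 0.3 q [-0.18  0.49 -0.17  2.21  1.75  0.26 -2.05] 8.525
[-0.06  0.59 -0.31  2.22  2.03  0.37 -2.29] 0.0
[-0.04  0.57 -0.39  2.32  2.09  0.44 -2.4 ] 0.0
```

Now it's tracking precisely. Next I go down onto the flap in two steps.

```bash
python3 -m creep '[{"dx":0,"dy":0,"dz":-0.02,"rx":0,"ry":0,"rz":0,"grip":-1},{"dx":0,"dy":0,"dz":-0.045,"rx":0,"ry":0,"rz":0,"grip":-1},{"dx":0,"dy":0,"dz":-0.07,"rx":0,"ry":0,"rz":0,"grip":-1},{"dx":0,"dy":0,"dz":-0.095,"rx":0,"ry":0,"rz":0,"grip":-1},{"dx":0,"dy":0,"dz":-0.11,"rx":0,"ry":0,"rz":0,"grip":-1}]'
python3 - <<'E'
from nxt import *
from cell import get_image
import cv2
a=cv2.resize(get_image("scene")[90:270,260:400],None,fx=3.3,fy=3.3,interpolation=cv2.INTER_CUBIC);b=cv2.resize(get_image("top")[165:290,215:295],None,fx=4,fy=4,interpolation=cv2.INTER_CUBIC)
c=np.zeros((594,790,3),np.uint8); c[:a.shape[0],:a.shape[1]]=a; c[:b.shape[0],465:465+b.shape[1]]=b
cv2.imwrite("pics/c3.png",c[:,:,::-1])
delta(*tgt(37,133,30)); print(ctrl.read_state()["force"].round(1))
E
```

```text
clock: 9.15
eef_pos: [589.3, 93.6, 137.1]
tool_rot: [2.623, -0.002, 1.523]
force: [0.3, 0.2, 2.8]
width: 85.3
gripper_force: 1.1
shift [-0.0011  0.0014 -0.0095] turn [-0.0004 -0.0008  0.0008] deg 0.4 q [-0.08  0.6  -0.32  2.23  2.01  0.39 -2.31] 9.25
[-0.1  0.6  2.5]
```

View pics/c3.png

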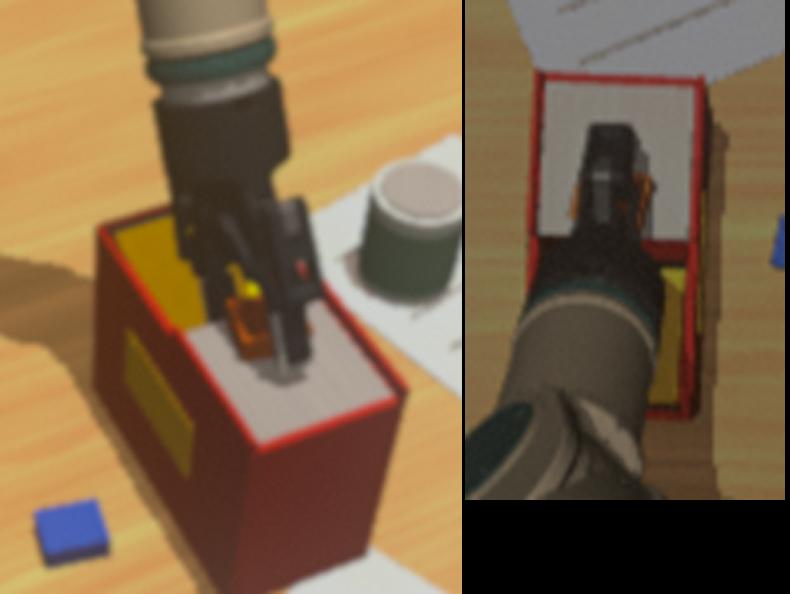

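The picture shows the flap swung down with a dark gap at top crop (665,250). The offcut is still on the ledge at scene crop (250,325), the near finger is in the opening, and the far finger stands behind the offcut with its tip near (290,362). Next: a little lower, then pull toward the robot.

```bash
python3 -m creep '[{"dx":0,"dy":0,"dz":-0.01,"rx":0,"ry":0,"rz":0,"grip":-1},{"dx":-0.01,"dy":0.0005,"dz":-0.01,"rx":0,"ry":0,"rz":0,"grip":-1},{"dx":-0.02,"dy":0.001,"dz":-0.01,"rx":0,"ry":0,"rz":0,"grip":-1},{"dx":-0.03,"dy":0.0015,"dz":-0.01,"rx":0,"ry":0,"rz":0,"grip":-1},{"dx":-0.04,"dy":0.002,"dz":-0.01,"rx":0,"ry":0,"rz":0,"grip":-1}]'
python3 - <<'E'
from nxt import *
from cell import get_image
import cv2
a=cv2.resize(get_image("scene")[150:240,290:380],None,fx=6,fy=6,interpolation=cv2.INTER_CUBIC)
cv2.imwrite("pics/c4.png",a[:,:,::-1])
delta(*tgt(-3,133,30)); print(ctrl.read_state()["force"].round(1))
E
```

```text
clock: 9.88
eef_pos: [573.8, 93.4, 133.2]
tool_rot: [2.622, -0.002, 1.521]
force: [3.5, -0.4, 0.9]
width: 85.5
gripper_force: 1.7
shift [-0.0605  0.006  -0.0002] turn [-0.0003 -0.0007  0.0011] deg 0.5 q [-0.06  0.6  -0.37  2.28  2.06  0.43 -2.37] 9.925
[3.3 0.  2.2]
```

View pics/c4.png

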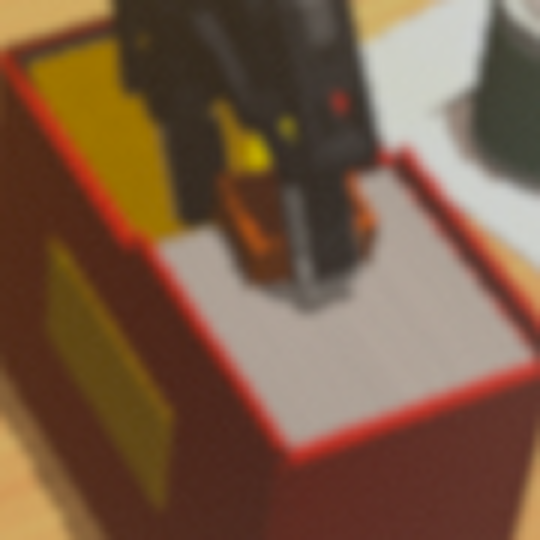

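The far finger (tip at crop (310,300)) is against the offcut, which is near the ledge edge and still on it, and the flap is held down. Pull on.

```bash
python3 -m creep '[{"dx":-0.012,"dy":0.001,"dz":0,"rx":0,"ry":0,"rz":0,"grip":-1},{"dx":-0.024,"dy":0.002,"dz":0,"rx":0,"ry":0,"rz":0,"grip":-1},{"dx":-0.036,"dy":0.003,"dz":0,"rx":0,"ry":0,"rz":0,"grip":-1},{"dx":-0.048,"dy":0.004,"dz":0,"rx":0,"ry":0,"rz":0,"grip":-1},{"dx":-0.06,"dy":0.005,"dz":0,"rx":0,"ry":0,"rz":0,"grip":-1}]'
python3 - <<'E'
from nxt import *
from cell import get_image
import cv2
a=cv2.resize(get_image("scene")[150:240,290:380],None,fx=6,fy=6,interpolation=cv2.INTER_CUBIC)
cv2.imwrite("pics/c5.png",a[:,:,::-1])
delta(*tgt(-3,133,30)); print(ctrl.read_state()["force"].round(1))
E
```

```text
clock: 10.55
eef_pos: [562.6, 94.2, 140.7]
tool_rot: [2.595, 0.0, 1.516]
force: [25.5, -1.6, 21.3]
width: 85.2
gripper_force: 7.2
shift [-0.0336  0.0038 -0.0198] turn [0.0002 0.0037 0.0019] deg 1.5 q [-0.05  0.59 -0.41  2.32  2.1   0.49 -2.43] 10.6
[22.5 -2.4 19. ]
```

View pics/c5.png

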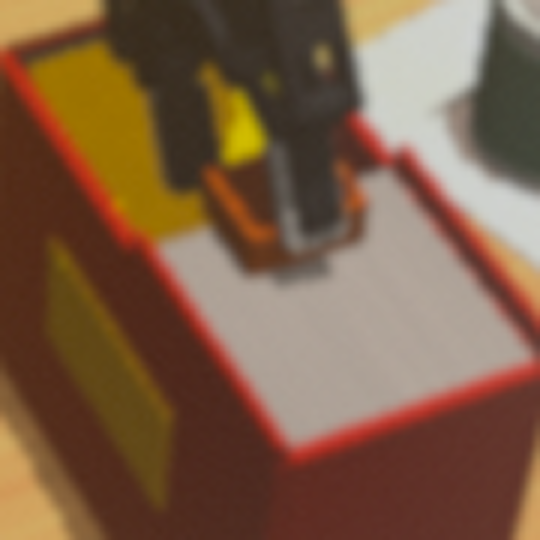

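The hand met resistance (about 33 N, still under the limit). Its linkage is riding on the hinge-side rim, while the offcut is still on the ledge with its far bottom corners at crop (245,272) and (362,236). I'll back off at once and work out where the offcut is.

```bash
python3 -m creep '[{"dx":0.01,"dy":0,"dz":0,"rx":0,"ry":0,"rz":0,"grip":-1},{"dx":0.025,"dy":-0.002,"dz":0,"rx":0,"ry":0,"rz":0,"grip":-1},{"dx":0.04,"dy":-0.003,"dz":0,"rx":0,"ry":0,"rz":0,"grip":-1},{"dx":0.04,"dy":-0.003,"dz":0,"rx":0,"ry":0,"rz":0,"grip":-1},{"dx":0.04,"dy":-0.003,"dz":0,"rx":0,"ry":0,"rz":0,"grip":-1}]'
python3 - <<'E'
from h import *
b=-.043
for u,v,z in((245,272,160),(362,236,160),(205,170,180),(145,240,160)):
    X=ray("scene",(290+u/6,150+v/6),z);d=X[:2]-[552,95.7];print(X.round(),"box x,y",np.round([d[0]*np.cos(b)+d[1]*np.sin(b),-d[0]*np.sin(b)+d[1]*np.cos(b)]))
E
```

```text
clock: 11.22
eef_pos: [568.2, 94.8, 135.0]
tool_rot: [2.617, -0.003, 1.521]
force: [6.4, 0.4, 11.1]
width: 85.7
gripper_force: 2.4
[583.  75. 160.] box x,y [ 32. -19.]
[587. 119. 160.] box x,y [34. 25.]
[553.  76. 180.] box x,y [  2. -19.]
[556.  53. 160.] box x,y [  6. -42.]
```

```bash
python3 - <<'E'
from nxt import *
delta(*tgt(8,139,20))
q=ctrl.read_state()["qpos"]
for F in [tgt(8,139,20),tgt(-2,138,20),tgt(-13,138,20),tgt(-13,220,20)]:
    q,e,_,_=to(q,*F,n=20);print(q.round(2),round(e,4))
E
```

```text
shift [-0.0206  0.0013  0.01  ] turn [0.0009 0.0279 0.0011] deg 10.1 q [-0.06  0.59 -0.38  2.29  2.07  0.45 -2.39] 11.225
[-0.04  0.55 -0.31  2.16  1.18  0.29 -1.45] 0.0
[-0.07  0.54 -0.29  2.19  1.22  0.28 -1.49] 0.0
[-0.09  0.52 -0.27  2.21  1.26  0.26 -1.55] 0.0
[ 0.13  0.4  -0.56  2.14  0.84  0.47 -1.12] 0.0
```

```bash
python3 -m creep '[{"dx":-0.001,"dy":0,"dz":0.004,"rx":0.0003,"ry":0.007,"rz":0,"grip":-1},{"dx":-0.005,"dy":0.001,"dz":0.008,"rx":0.0006,"ry":0.014,"rz":0,"grip":-1},{"dx":-0.01,"dy":0.001,"dz":0.012,"rx":0.0009,"ry":0.021,"rz":0,"grip":-1},{"dx":-0.0145,"dy":0.002,"dz":0.015,"rx":0.0012,"ry":0.0278,"rz":0,"grip":-1},{"dx":-0.0145,"dy":0.002,"dz":0.015,"rx":0.0012,"ry":0.0278,"rz":0,"grip":-1}]'
python3 - <<'E'
from nxt import *
delta(*tgt(8,139,20)); print(ctrl.read_state()["force"].round(1))
E
```

```text
clock: 11.85
eef_pos: [560.0, 95.2, 139.1]
tool_rot: [2.798, -0.002, 1.52]
force: [2.9, -1.3, 3.1]
width: 85.4
gripper_force: 1.7
shift [-0.      0.0004 -0.0004] turn [-0.0003 -0.0009  0.0013] deg 0.6 q [-0.09  0.56 -0.28  2.15  1.15  0.29 -1.45] 11.85
[ 2.9 -1.3  3.1]
```

Clear of the rim again, with only the flap's spring force. Pull on.

```bash
python3 -m creep '[{"dx":-0.01,"dy":0,"dz":-0.0025,"rx":0,"ry":0,"rz":0,"grip":-1},{"dx":-0.02,"dy":0.001,"dz":-0.0025,"rx":0,"ry":0,"rz":0,"grip":-1},{"dx":-0.03,"dy":0.001,"dz":-0.0025,"rx":0,"ry":0,"rz":0,"grip":-1},{"dx":-0.04,"dy":0.002,"dz":-0.0025,"rx":0,"ry":0,"rz":0,"grip":-1},{"dx":-0.05,"dy":0.002,"dz":-0.0025,"rx":0,"ry":0,"rz":0,"grip":-1}]'
python3 - <<'E'
from nxt import *
from cell import get_image
import cv2
a=cv2.resize(get_image("scene")[150:240,290:380],None,fx=6,fy=6,interpolation=cv2.INTER_CUBIC)
cv2.imwrite("pics/c6.png",a[:,:,::-1])
delta(*tgt(-13,138,20)); print(ctrl.read_state()["force"].round(1))
E
```

```text
clock: 12.48
eef_pos: [541.1, 96.4, 138.7]
tool_rot: [2.795, -0.002, 1.521]
force: [8.1, 0.4, 2.0]
width: 85.0
gripper_force: 2.8
shift [-0.0032 -0.0005 -0.0012] turn [-0.0003 -0.0005  0.001 ] deg 0.4 q [-0.11  0.54 -0.26  2.2   1.25  0.27 -1.57] 12.525
[8.5 0.3 1.5]
```

View pics/c6.png

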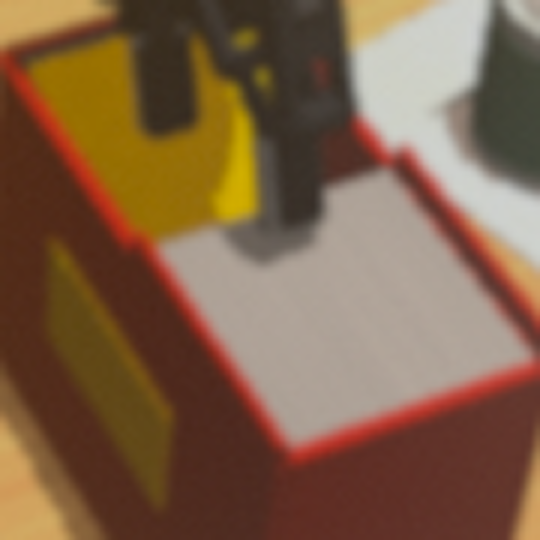

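The ledge is empty: the offcut has gone over the edge past the held-open flap (finger at crop (165,100), ledge bare around (300,250)). Now I lift the hand straight up and away.

```bash
python3 -m creep '[{"dx":0,"dy":0,"dz":0,"rx":0,"ry":0,"rz":0,"grip":-1},{"dx":0,"dy":0,"dz":0.03,"rx":0,"ry":0,"rz":0,"grip":-1},{"dx":0,"dy":0,"dz":0.07,"rx":0,"ry":0,"rz":0,"grip":-1},{"dx":0,"dy":0,"dz":0.12,"rx":0,"ry":0,"rz":0,"grip":-1},{"dx":0,"dy":0,"dz":0.18,"rx":0,"ry":0,"rz":0,"grip":-1}]'
python3 -m creep '[{"dx":0,"dy":0,"dz":0.1,"rx":0,"ry":0,"rz":0,"grip":-1},{"dx":0,"dy":0,"dz":0.2,"rx":0,"ry":0,"rz":0,"grip":-1},{"dx":0,"dy":0.1,"dz":0.3,"rx":0,"ry":0,"rz":0,"grip":-1},{"dx":0,"dy":0.2,"dz":0.3,"rx":0,"ry":0,"rz":0,"grip":-1},{"dx":0,"dy":0.3,"dz":0.3,"rx":0,"ry":0,"rz":0,"grip":-1}]'
python3 - <<'E'
from cell import ctrl,get_image
import cv2,numpy as np
a=cv2.resize(get_image("scene")[80:280,230:430],None,fx=2.4,fy=2.4,interpolation=cv2.INTER_CUBIC);b=cv2.resize(get_image("top")[165:290,215:295],None,fx=4,fy=4,interpolation=cv2.INTER_CUBIC)
c=np.zeros((500,800,3),np.uint8); c[:a.shape[0],:a.shape[1]]=a; c[:b.shape[0],480:480+b.shape[1]]=b
cv2.imwrite("pics/c7.png",c[:,:,::-1]); print(ctrl.read_state()["force"].round(1))
E
```

```text
clock: 13.15
eef_pos: [536.9, 95.8, 208.6]
tool_rot: [2.803, 0.0, 1.522]
force: [1.0, -0.6, -0.8]
width: 85.5
gripper_force: 0.0
clock: 13.78
eef_pos: [538.1, 216.2, 328.7]
tool_rot: [2.799, 0.001, 1.52]
force: [0.0, 0.1, -0.5]
width: 85.3
gripper_force: 0.0
[-0.1  0.3 -0.9]
```

View pics/c7.png

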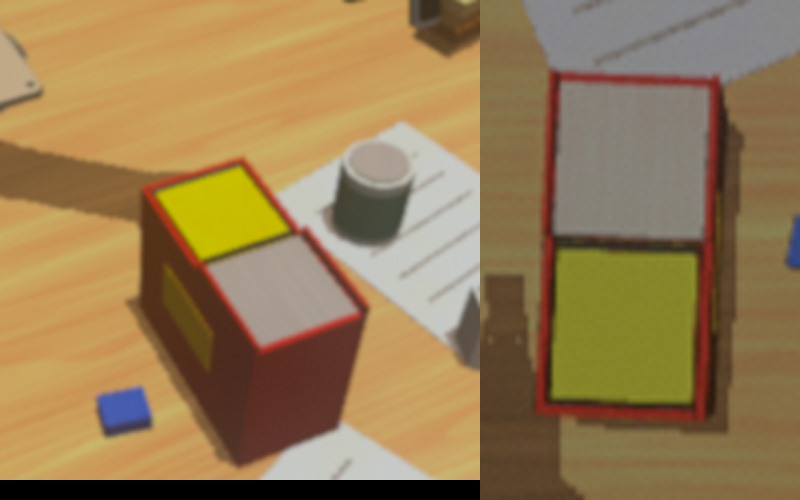

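The flap (scene crop (225,210), top crop (625,325)) is shut and level, and the ledge is bare. The offcut is nowhere outside the box, the green tin is where it was, and the hand is clear.

```bash
python3 -c "
from cell import ctrl
print(ctrl.finish_job())"
```

```text
the job is handed in; nothing more can be done
None
```

The brown offcut was pushed off the ledge past the held-open flap into the box. The flap is shut over it, and nothing else was touched except one brief press of about 33 N near the flap's hinge. The job was handed in at about 14 s on the robot's clock.

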